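Scan the barcode of the blue-banded carton

ROBOT

A 6-joint arm with a two-finger parallel gripper is mounted at the origin on the work surface. World frame = base frame: x ahead of the robot, y to its left, z up, the work surface at z = 0. Lengths are in m, angles in rad, forces in N, time in s.
With the tool pointing down it reaches from about 0.25 to 0.8 m from the base axis. Payload 8.5 kg.
Tool frame: the origin (TCP) lies midway between the tips of the shut fingers; the grasp point (between the pads) lies 19 mm behind it; z points along the fingers, y is the line along which they close (so a half turn about z gives the same grasp; the last joint's range is limited). The gripper opens to 85 mm and grips with 20 to 120 N. Pads are 22 mm wide; open, the fingers measure 114 mm over their backs; the gripper's body (76 mm by 85 mm) begins 54 mm behind the grasp point. The pads swing forward as they close: fully open they stand 13 mm farther back than shut.
Start: joints at [-1.213, 0.238, -0.013, 1.319, 0, 1.571], TCP at [0.184, -0.492, 0.231] pointing down, gripper open.
Joint ranges: [-2.66, 2.66], [-1.03, 1.9], [-1.14, 1.46], [-1.82, 2.27], [-1.45, 1.34], [-3.14, 3.14]. Speed limits (rad/s): [2.22, 2.22, 2.79, 3.14, 3.14, 3.14].

INTERFACE

Orientations are given as a unit quaternion [x, y, z, w].
In Python, from plant import robot gives the robot as it stands. The module is installed in compiled form; this text tells all that it offers. Calls block until the motion is done:
- robot.reach(position, orientation): joint-space move of the TCP to a pose.
- robot.servo_line(position, speed=0.15, attitude=None): straight line of the TCP; attitude=None keeps the orientation; speed is the mean speed in m/s.
- robot.move_joints(angles): joint-space move.
- robot.grip(opening): opening from 0.0 (shut) to 1.0 (fully open); the grip force is fixed at half the most; returns when the fingers have stopped.
- robot.dwell(seconds).
- robot.ik(position, orientation): joint angles nearest the present ones, or None.
- robot.capture(name): name is "scene" or "top" or "wrist"; returns a dict with "pixels" (420x560x3 uint8, red, green, blue), "range_z" (420x560 float32, m along the optical axis (not along the pixel's ray), 0 where there is no reading), "camera_matrix" (3x3 intrinsics, pixels), "k1" (the pictures are not rectified: a ray, as slopes to the right and down, at radius r is drawn at 1 + k1 r^2 times it, then the intrinsics apply), "R" (3x3) and "t" (3): a world point X has camera coordinates R X + t. Camera axes: x right, y down, z forward; pixel columns grow to the right and rows downward; lengths in m; the calibration is good to about 2 mm. A picture is of the moment at which its call begins.
A pose or a line that the arm cannot do raises robot.Unreachable and nothing moves.
- robot.finish_job(): hands the job in; it is judged then, once.
Trained networks look in a picture, given as the dict that the camera call returned (one of the last four; its "shot" number tells which), for a name from the list of things; names that differ only in an ending like _2 or _b are one class to them, and where a whole thing is asked for, a point or a joint stands for the part that bears it (a point fixed in the world has none). Each returns a list of dicts, best first, with "p" (0 to 1); they miss things now and then, are a little off and sometimes report something else, mostly with a low value. They report only what shows in the picture. A call takes as long as a camera call. They do not tell look-alikes from the thing itself.
- robot.cut_out(name, picture): "region" (420x560 bool, what is visible of it) and "location" ([column, row] in pixels, amid what is visible of it).
- robot.landmark_of(name, picture): "location" ([column, row] in pixels: a listed point, or the origin of a listed thing).
Readings, each from a call of its own:
- robot.read_clock(): time.
- robot.read_joint_positions(): joint angles.
- robot.read_joint_velocities(): joint speeds.
- robot.read_joint_efforts(): joint torques, N m.
- robot.read_tcp_pos(): TCP position.
- robot.read_tcp_rot(): TCP orientation.
- robot.read_wrist_force(): force on the tool from outside, world axes, zero at the start.
- robot.read_ft_torque(): the same for the moment, N m.
- robot.read_width(): opening from 0.0 (shut) to 1.0 (fully open).
- robot.read_grip_force(): force on a finger pad.
Only numpy, scipy, OpenCV 4.12 (cv2) and the standard library are available. Lean on these libraries where they do the work, as an engineer would, in place of code of your own. Each camera call takes 0.05 s, during which the arm holds its last target. There are 200 camera calls.

TASK

Book in the blue-banded carton at the sampling desk: lift the cordless scanner off its black pad, point its window straight down at the middle of the barcode on top of that carton from about 6 cm above, with the long side of the scanner's head in line with the long side of the label, and hold it still for two seconds. Then stand the scanner upright in the middle of its pad again, setting it down before letting go. Do not shift either carton.

Things in the scene. Friction and masses are not known exactly. Their poses are not given: they have to be found in the camera images.
- scanner: Cordless scanner, 280 g, standing upright on the pad, 140 mm tall. Origin: centre of its underside, the scan window; z up the handle, it looks along -z. Yellow head 46 (x) by 80 (y) by 30 mm high, scan line along y; neck 40 by 62 mm up to z = 44 mm; straight grey handle 32 (x) by 42 mm (y), z = 44 to 140 mm: grip it at about z = 105 mm. It is always on: no trigger to press.
- pad: Black rubber rest pad fixed on the desk, 110 mm (x) by 140 mm (y), 10 mm thick, a thin green line along its -x edge. Origin: centre of its underside; its top is at z = 10 mm. The scanner starts near its middle and is to end standing there, turned any way.
- blue_barcode (a point): Centre of the barcode label on top of the carton with the BLUE band and top stripe, 65 mm above the desk. z is up, y the label's long side (84 mm, the direction in which the bars follow one another), x its short side (44 mm). The carton is loose, 100 (x) by 130 (y) by 64 mm high, 600 g; its centre lies 15 mm from this point towards -x.
- carton_red: The other carton, not the one to scan: same size, label and weight, with a RED band and stripe. Origin: centre of its underside. Also near: a fixed white rack of red-capped sample tubes (100 by 130 mm, 98 mm high) in a row with the cartons, and a white bottle 150 mm high on the left.
There are look-alikes about, which are no part of the job. Of the things that look like the pad, the largest one is meant.

How it is judged:
On the way, in this order (a step that is already met when the one before it is completed fails the run):
1. scanner held still 1 s (under 30 mm/s), window 30 to 100 mm above the blue carton's barcode, within 20 mm of its centre, in line within 15 degrees, upright within 12 degrees (horizontal distance between scanner and blue_barcode below 0.02 m and z of scanner in the frame of blue_barcode between 0.03 and 0.1 m and angle between scanner's own z axis and vertical below 0.21 rad and angle between the y axis of scanner and the y axis of blue_barcode, either way round below 0.262 rad and linear speed of scanner below 0.03 m/s and angular speed of scanner below 0.25 rad/s and contact force between scanner and the fingers above 1 N), for 1 s.
2. the scanner is lowered to within 8 mm of the pad's top, within 30 mm of its middle, while still held (horizontal distance between scanner and pad below 0.03 m and z of scanner in the frame of pad between 0.006 and 0.018 m and angle between scanner's own z axis and vertical below 0.12 rad and contact force between scanner and the fingers above 1 N), for 0.05 s.
At the end, for the whole second after the job is handed in: The barcode has been scanned and the scanner stands released and at rest on the pad, upright within 7 degrees, its middle within 30 mm of the pad's middle; both cartons are within 20 mm of where they stood (horizontal distance between scanner and pad below 0.03 m and z of scanner in the frame of pad between 0.006 and 0.013 m and angle between scanner's own z axis and vertical below 0.12 rad and linear speed of scanner below 0.02 m/s and contact force between scanner and the fingers below 0.1 N and distance of each of blue_barcode, carton_red from where it was at the start of the episode below 0.02 m); the robot touches nothing.
It fails at once if a carton is shifted by more than 20 mm (distance of any of blue_barcode, carton_red from where it was at the start of the episode above 0.02 m).
It also fails if it takes over 45 s, if anything falls off the work surface, if the arm or the gripper's body presses on something with over 40 N, if the wrist force passes 120 N, or if a joint passes its speed limit or range.

## Working session

There is one attempt and no reset: what is moved stays moved. The work goes in short steps, each a Python script; the robot and the scene stay as the last script left them, time stands still between calls to the robot, and variables do not carry over. Pictures are saved under pics/ and viewed, at most 10 in all, crops included, and the job is handed in when it is done.

```bash
mkdir -p pics; cat > h.py <<'E'
import numpy as np, cv2
from plant import robot
def save(c,n,box=None,s=1):
    p=c["pixels"][:,:,::-1]
    if box: p=p[box[1]:box[3],box[0]:box[2]]
    cv2.imwrite("pics/"+n,cv2.resize(p,None,fx=s,fy=s,interpolation=cv2.INTER_CUBIC))
def world(c,mask=None,uv=None):
    """world points of masked pixels, or of pixel list uv (by depth)"""
    if uv is None:
        v,u=np.nonzero(mask); uv=np.c_[u,v]
    uv=np.atleast_2d(np.asarray(uv,float))
    z=c["range_z"][uv[:,1].round().astype(int),uv[:,0].round().astype(int)]
    k=z>0; s=rays(c,uv[k])
    return (s*z[k][:,None]-c["t"])@c["R"]
def rays(c,uv):
    K=np.array(c["camera_matrix"]); uv=np.atleast_2d(np.asarray(uv,float))
    s=cv2.undistortPoints(uv.reshape(-1,1,2),K,np.array([c["k1"],0,0,0,0],float)).reshape(-1,2)
    return np.c_[s,np.ones(len(s))]
def atz(c,uv,h):
    """intersect pixel rays with plane z=h"""
    d=rays(c,uv)@c["R"]; o=-np.array(c["R"]).T@c["t"]
    return o+d*((h-o[2])/d[:,2])[:,None]
def rect(p):
    (cx,cy),(w,h),a=cv2.minAreaRect(p[:,:2].astype(np.float32)*1000)
    if w>h: a+=90   # angle of short side
    return np.round([cx/1000,cy/1000,min(w,h),max(w,h),a],4)  # short-side direction a deg
E
python3 - <<'E'
from h import *
for n in ("top","scene"):
    c=robot.capture(n); save(c,n+".png",s=1.4)
    print(n,np.round(-np.array(c["R"]).T@c["t"],3))
    for k in ("scanner","pad","blue_barcode","carton_red"):
        for d in robot.cut_out(k,c)[:4]:
            p=world(c,d["region"]); print(k,"cut",round(d["p"],2),d["location"],d["region"].sum(),np.median(p,0).round(3),rect(p))
        for d in robot.landmark_of(k,c)[:3]: print(k,"lm",round(d["p"],2),d["location"],world(c,uv=d["location"]).round(3))
print(robot.read_clock())
E
```

```text
top [ 0.332 -0.041  1.057]
scanner cut 0.8 [268.2, 218.5] 1025 [ 0.463 -0.047  0.077] [ 4.77400e-01 -4.80000e-02  6.25756e+01  7.89037e+01  1.64611e+02]
scanner lm 0.78 [266.5, 222.1] [[ 0.453 -0.045  0.114]]
pad cut 0.94 [264.6, 228.5] 2464 [ 0.447 -0.04   0.011] [ 4.625000e-01 -4.290000e-02  1.122037e+02  1.406389e+02  1.549538e+02]
pad cut 0.84 [161.6, 282.4] 2052 [0.341 0.167 0.008] [  0.342    0.1687  83.0551 107.2399 148.3591]
pad cut 0.63 [433.3, 236.9] 1931 [ 0.438 -0.394  0.008] [  0.4394  -0.3952  88.0699 106.8968 173.033 ]
pad lm 0.81 [162.0, 281.1] [[0.34  0.165 0.008]]Traceback (most recent call last):
  File "<stdin>", line 8, in <module>
  File "h.py", line 13, in world
    k=z>0; s=rays(c,uv[k])
             ~~~~^^^^^^^^^
  File "h.py", line 17, in rays
    s=cv2.undistortPoints(uv.reshape(-1,1,2),K,np.array([c["k1"],0,0,0,0],float)).reshape(-1,2)
      ~~~~~~~~~~~~~~~~~~~^^^^^^^^^^^^^^^^^^^^^^^^^^^^^^^^^^^^^^^^^^^^^^^^^^^^^^^^
cv2.error: OpenCV(4.12.0) /io/opencv/modules/calib3d/src/undistort.dispatch.cpp:347: error: (-215:Assertion failed) CV_IS_MAT(_src) && CV_IS_MAT(_dst) && (_src->rows == 1 || _src->cols == 1) && (_dst->rows == 1 || _dst->cols == 1) && _src->cols + _src->rows - 1 == _dst->rows + _dst->cols - 1 && (CV_MAT_TYPE(_src->type) == CV_32FC2 || CV_MAT_TYPE(_src->type) == CV_64FC2) && (CV_MAT_TYPE(_dst->type) == CV_32FC2 || CV_MAT_TYPE(_dst->type) == CV_64FC2) in function 'cvUndistortPointsInternal'
```

```bash
sed -i 's/k=z>0; s=/k=z>0\n    if not k.any(): return np.full((1,3),np.nan)\n    s=/' h.py
python3 - <<'E'
from h import *
for n in ("top","scene"):
    c=robot.capture(n); save(c,n+".png",s=1.4)
    for k in ("blue_barcode","carton_red")+(("scanner","pad") if n=="scene" else ()):
        for d in robot.cut_out(k,c)[:4]:
            p=world(c,d["region"]); print(k,"cut",round(d["p"],2),d["location"],d["region"].sum(),np.median(p,0).round(3),rect(p))
        for d in robot.landmark_of(k,c)[:3]: print(k,"lm",round(d["p"],2),d["location"],world(c,uv=d["location"]).round(3))
print(robot.read_clock())
E
```

```text
blue_barcode cut 0.92 [366.9, 137.9] 3523 [ 0.639 -0.246  0.064] [  0.659   -0.2584 131.822  141.4989 158.3135]
blue_barcode lm 0.77 [370.2, 127.1] [[ 0.66  -0.253  0.065]]
carton_red cut 0.68 [114.9, 127.7] 3724 [0.64  0.267 0.064] [  0.6607   0.2827 136.2101 138.3542  28.7195]
carton_red lm 0.63 [119.5, 133.3] [[0.633 0.257 0.063]]
blue_barcode cut 0.78 [241.8, 306.8] 3855 [ 0.669 -0.254  0.065] [  0.6508  -0.2482 103.5363 142.3028 157.9369]
blue_barcode lm 0.62 [241.7, 304.4] [[ 0.667 -0.253  0.068]]
carton_red cut 0.91 [424.5, 206.0] 2304 [0.663 0.242 0.064] [  0.6269   0.3062 112.874  217.4292  27.3944]
carton_red lm 0.56 [423.5, 214.3] [[0.689 0.219 0.065]]
scanner cut 0.79 [276.4, 208.7] 1381 [ 0.484 -0.053  0.067] [ 4.50500e-01 -3.63000e-02  9.09326e+01  9.32139e+01  7.60814e+01]
scanner cut 0.21 [243.7, 303.3] 3718 [ 0.67  -0.252  0.065] [  0.6505  -0.2486 103.0299 128.1907 158.9193]
scanner lm 0.79 [275.5, 220.5] [[ 0.49  -0.063  0.041]]
pad cut 0.81 [276.8, 226.1] 1080 [ 0.483 -0.064  0.011] [ 4.617000e-01 -4.240000e-02  1.133688e+02  1.401896e+02  1.548591e+02]
pad lm 0.95 [275.8, 218.0] [[ 0.487 -0.06   0.045]]
pad lm 0.6 [316.6, 168.1] [[0.354 0.16  0.007]]
pad lm 0.6 [138.8, 283.7] [[ 0.458 -0.401  0.01 ]]
0.95
```

View pics/top.png

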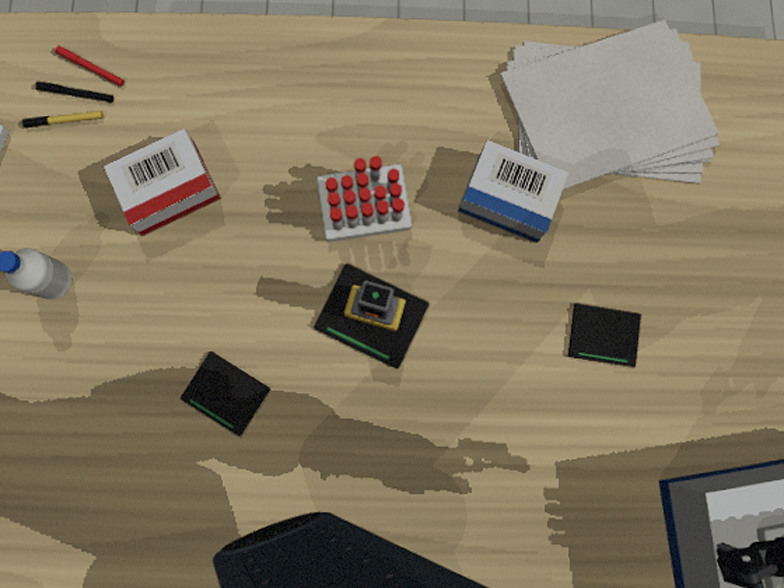

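View pics/scene.png

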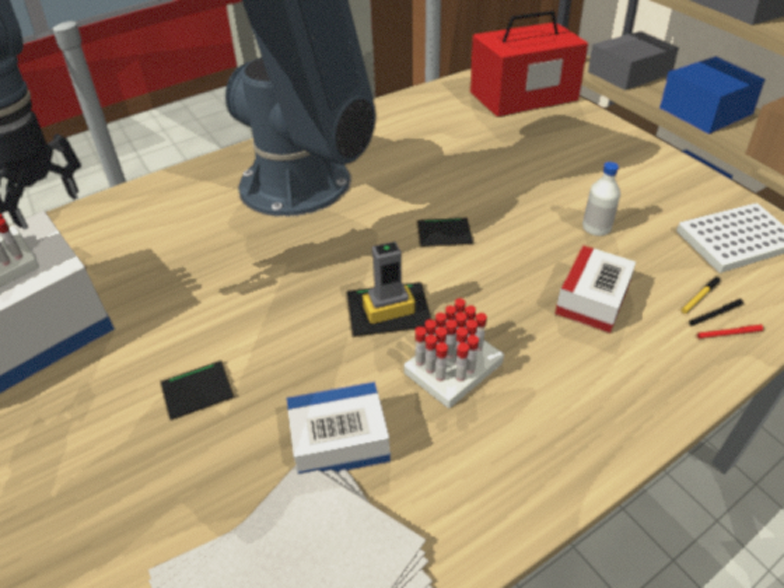

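Pad candidates (top, native pixels): (265,228) measures 112×140 mm and carries the scanner. (162,282) is 83×107 mm and (433,237) is 88×107 mm. The largest, at (265,228), fits the 110×140 description. The blue-striped carton is at (367,138) and the red one at (115,128). In the scene picture the scanner stands upright at (276,209). Next I'll refine the poses and check the pad in a crop.

```bash
python3 - <<'E'
from h import *
c=robot.capture("top"); 
v,u=np.mgrid[0:420,0:560]; ok=c["range_z"]>0
W=np.full((420,560,3),np.nan); W[ok]=world(c,ok)
def near(x,y,r): return np.hypot(W[...,0]-x,W[...,1]-y)<r
Z=W[...,2]
hsv=cv2.cvtColor(c["pixels"],cv2.COLOR_RGB2HSV)
# pad: top surface
m=(near(.462,-.043,.11))&(np.abs(Z-.01)<.006)&(hsv[...,2]<60)
print("pad",rect(atz(c,np.c_[u[m],v[m]],.01)))
# green line
g=near(.462,-.043,.11)&(Z<.03)&(hsv[...,0]>40)&(hsv[...,0]<85)&(hsv[...,1]>100)
q=atz(c,np.c_[u[g],v[g]],.01); print("green",q.mean(0).round(3),rect(q))
# handle top
m=near(.462,-.043,.08)&(Z>.143); print("handle top",m.sum(),np.median(W[m],0).round(3),rect(atz(c,np.c_[u[m],v[m]],.15)))
m=near(.47,-.045,.08)&(hsv[...,0]>18)&(hsv[...,0]<35)&(hsv[...,1]>130)&(Z>.03)&(Z<.06); print("yellow",m.sum(),rect(W[m]))
# carton tops
for n,x,y in(("blue",.65,-.25),("red",.65,.265)):
    m=near(x,y,.1)&(np.abs(Z-.064)<.005)
    print(n,m.sum(),rect(atz(c,np.c_[u[m],v[m]],.064)))
    mb=cv2.erode(m.astype(np.uint8),np.ones((5,5)))>0
    d=mb&(hsv[...,2]<100)&(hsv[...,1]<90); print(" bars",d.sum(),rect(atz(c,np.c_[u[d],v[d]],.065)))
crop=cv2.resize(c["pixels"][150:290,120:480,::-1],None,fx=2.2,fy=2.2); 
a=cv2.resize(c["pixels"][95:180,315:420,::-1],None,fx=2.5,fy=2.5)
H=np.zeros((crop.shape[0]+a.shape[0],crop.shape[1],3),np.uint8); H[:crop.shape[0]]=crop; H[crop.shape[0]:,:a.shape[1]]=a
cv2.imwrite("pics/crop1.png",H)
E
```

```text
pad [ 4.602000e-01 -4.250000e-02  1.086286e+02  1.376831e+02  1.553617e+02]
green [ 0.425 -0.025  0.01 ] [ 4.567000e-01 -4.030000e-02  9.190510e+01  1.344361e+02  1.530451e+02]
handle top 403 [ 0.469 -0.046  0.151] [ 4.689000e-01 -4.580000e-02  3.224550e+01  4.178720e+01  1.652261e+02]
yellow 243 [ 4.697000e-01 -4.570000e-02  4.629550e+01  7.994430e+01  1.646234e+02]
blue 2979 [  0.6473  -0.2489 103.8201 131.0826 159.1164]
 bars 81 [  0.6624  -0.2558  30.1989  66.1791 156.8999]
red 2979 [  0.6481   0.2725 103.1154 131.4464  27.7814]
 bars 70 [ 0.6644  0.2807 27.1811 65.9762 31.125 ]
```

View pics/crop1.png

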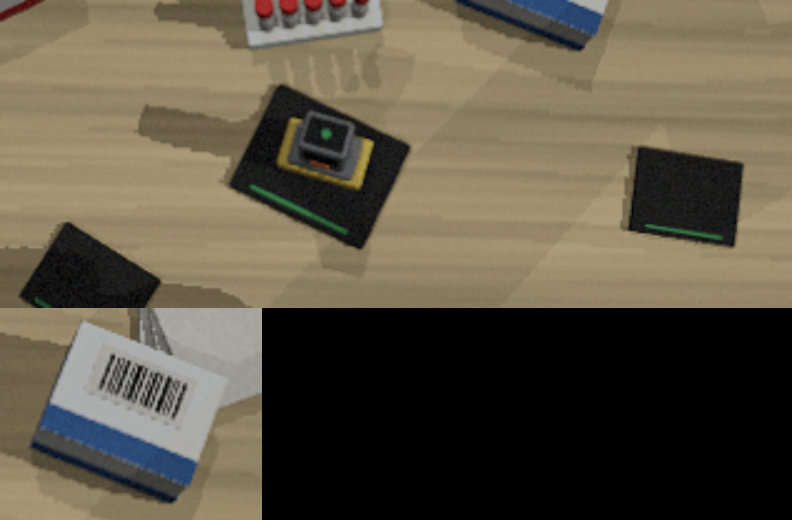

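The crop confirms it: the largest pad has the green line and carries the scanner, and the blue carton's label is clear. Next is the grasp.

```bash
cat >> h.py <<'E'
from scipy.spatial.transform import Rotation as Ro
def down(a,flip):
    a=np.radians(a)+np.pi*flip
    y=np.array([np.cos(a),np.sin(a),0]); z=np.array([0,0,-1.]); x=np.cross(y,z)
    return Ro.from_matrix(np.c_[x,y,z]).as_quat()
S=np.array([.469,-.0458]); B=np.array([.6617,-.255]); P=np.array([.461,-.0425]); AS=-15.; AB=-21.2
GZ=.105-.019
E
python3 - <<'E'
from h import *
for f in (0,1):
    for p,h,a in((S,.01,AS),(S,.12,AS),(B,.125,AB)):
        q=robot.ik([*p,h+GZ],down(a,f)); print(f,None if q is None else np.round(q,2))
q0=robot.read_joint_positions()
f=min((0,1),key=lambda f:abs(robot.ik([*S,.01+GZ],down(AS,f))[5])); print("flip",f)
robot.grip(1.0)
robot.reach([*S,.25],down(AS,f)); print(robot.read_clock())
c=robot.capture("wrist"); save(c,"w1.png",s=1.2)
for d in robot.cut_out("scanner",c)[:2]:
    p=world(c,d["region"]); t=p[p[:,2]>.143]; print(d["p"],len(t),rect(t) if len(t)>10 else 0)
c=robot.capture("top")
E
```

```text
0 [-0.1   0.24 -0.38  0.95  0.    1.74]
0 [-0.1   0.16 -0.18  1.23  0.    1.74]
0 [-0.37  0.58  0.47  1.46  0.    1.57]
1 [-0.1   0.24 -0.38  0.95  0.   -1.41]
1 [-0.1   0.16 -0.18  1.23  0.   -1.41]
1 [-0.37  0.58  0.47  1.46  0.   -1.57]
flip 1
3.7333
0.6 2687 [ 4.677000e-01 -4.790000e-02  3.173510e+01  4.160100e+01  1.639908e+02]
0.17 32 [ 4.623000e-01 -3.730000e-02  2.416830e+01  4.652990e+01  1.202383e+02]
```

View pics/w1.png

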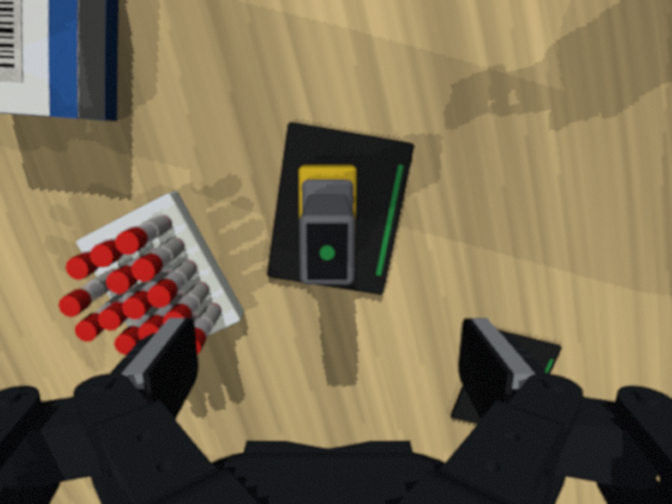

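The handle top shows at (328,252), lined up between the fingers, with the rack to the left. I'll check finger clearance to the rack, then grasp, lift and move to the barcode.

```bash
sed -i 's/^S=np.array(\[.469,-.0458\])/S=np.array([.4685,-.0466])/' h.py
python3 - <<'E'
from h import *
c=robot.capture("wrist"); p=world(c,(c["range_z"]>.15))
a=np.radians(AS); d=p[:,:2]-S; l=d@[np.cos(a),np.sin(a)]; t=d@[-np.sin(a),np.cos(a)]
k=(np.abs(t)<.05)&(p[:,2]>.05)&(l>.03)&(p[:,2]<.12); print("rack nearest along closing",l[k].min() if k.any() else None)
if k.any() and l[k].min()<.064: raise SystemExit
f=1
robot.servo_line([*S,.01+GZ],speed=.1,attitude=down(AS,f))
print("force",np.round(robot.read_wrist_force(),1))
robot.grip(0.0); print(robot.read_width(),robot.read_grip_force(),robot.read_tcp_pos())
robot.servo_line([*S,.13+GZ],speed=.08)
print(robot.read_width(),robot.read_grip_force(),robot.read_wrist_force(),robot.read_clock())
robot.servo_line([*B,.13+GZ],speed=.12,attitude=down(AB,f)); robot.dwell(.3)
print(robot.read_grip_force(),robot.read_clock())
for n in("top","scene"):
    c=robot.capture(n); save(c,n+"2.png",s=1.4)
    for k in("scanner","blue_barcode"):
        for e in robot.landmark_of(k,c)[:1]: print(n,k,e["p"],atz(c,e["location"],.13 if k=="scanner" else .065).round(3))
        for e in robot.cut_out(k,c)[:1]:
            p=world(c,e["region"]); print(k,"zmin/max",np.percentile(p[:,2],[2,98]).round(3)); h=p[p[:,2]>.12+.01]
            if k=="scanner": print(rect(h[(h[:,2]<.17)]) if (h[:,2]<.17).sum()>9 else 0)
E
```

```text
rack nearest along closing 0.11224858955724111
force [ 0.7 -0.   0.1]
0.3684175818153203 59.111448526382446 [ 0.46896023 -0.04664762  0.09622711]
0.3672967863008625 58.66242527961731 [ 0.18627394  0.09353602 -2.7719674 ] 7.8167
58.66160273551941 10.6333
scanner zmin/max [0.006 0.069]
0
blue_barcode zmin/max [0.001 0.069]
scene scanner 0.75 [[ 0.66  -0.251  0.13 ]]
scanner zmin/max [0.135 0.269]
[  0.6638  -0.2545  44.6097  78.6614 158.1592]
scene blue_barcode 0.64 [[ 0.667 -0.253  0.065]]
blue_barcode zmin/max [0.009 0.068]
```

```bash
python3 -c "
import cv2
a=cv2.imread('pics/top2.png');b=cv2.imread('pics/scene2.png')
import numpy as np
cv2.imwrite('pics/c2.png',np.hstack([cv2.resize(a[80:330,400:650],(400,400)),cv2.resize(b[250:500,220:470],(400,400))]))"
```

```text
(no output)
```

View pics/c2.png

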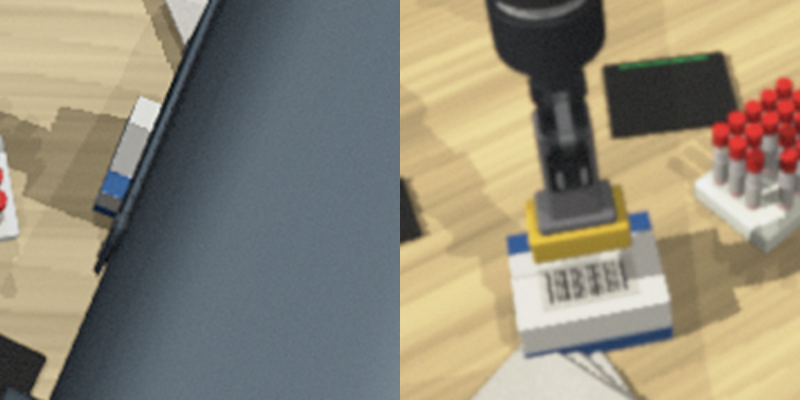

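Right half: the scanner is upright over the blue carton, with its yellow head at (578,225) parallel to the label at (585,283). From depth its centre is within about 3 mm and its angle within 1° of the label. I'll hold here, measure the now-bare pad, and return.

```bash
python3 - <<'E'
from h import *
f=1
robot.dwell(2.3)
c=robot.capture("scene"); P2=None
for e in robot.cut_out("pad",c)[:3]:
    p=world(c,e["region"]); r=rect(p); print(e["p"],r)
    if np.hypot(*(r[:2]-P))<.015 and r[3]>125: P2=r[:2]
Pt=P if P2 is None else (P+P2)/2
print("target",Pt)
robot.servo_line([*Pt,.12+GZ],speed=.12,attitude=down(AS,f))
robot.servo_line([*Pt,.025+GZ],speed=.1)
robot.dwell(.2); w0=np.array(robot.read_wrist_force())
z=.0165+GZ
while z>.008+GZ:
    robot.servo_line([*Pt,z],speed=.03); w=np.array(robot.read_wrist_force())-w0
    if w[2]>2.5: break
    z-=.001
robot.dwell(.3); print("z",z-GZ,robot.read_tcp_pos(),np.round(w,1),robot.read_grip_force(),robot.read_clock())
c=robot.capture("scene"); save(c,"s3.png",(200,140,360,260),4)
E
```

```text
0.96 [  0.3408   0.1706  91.1308 105.6228 149.465 ]
0.86 [ 4.574000e-01 -4.080000e-02  1.212874e+02  1.385544e+02  1.555136e+02]
0.72 [  0.4361  -0.3937  96.3941 110.0881 170.0138]
target [ 0.4592  -0.04165]
z 0.009499999999999995 [ 0.45936253 -0.04168621  0.09617026] [-1.8  0.7  9.5] 59.87682402133942 19.9167
```

View pics/s3.png

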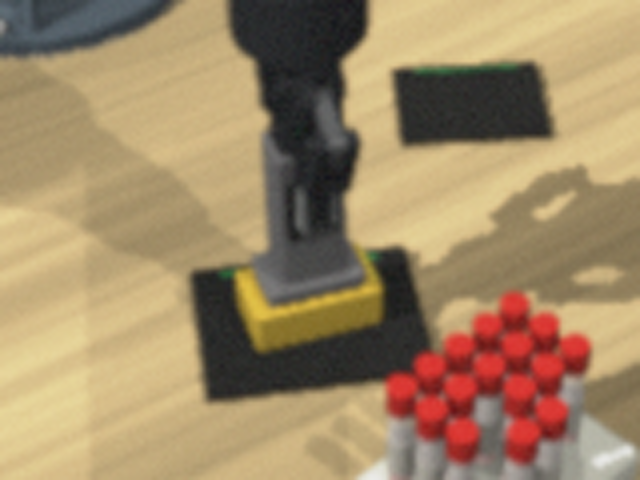

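The scanner stands on the pad, upright, with its head at (310,305) in the crop near the pad's middle. The 9.5 N contact force shows it is set down. I'll release it, go straight up, and check.

```bash
python3 - <<'E'
from h import *
robot.grip(1.0); p=np.array(robot.read_tcp_pos()); print(robot.read_grip_force())
robot.servo_line([p[0],p[1],.27],speed=.1)
robot.reach([.3,-.3,.3],down(AS,1)); robot.dwell(.3)
c=robot.capture("top"); ok=c["range_z"]>0
v,u=np.nonzero(ok); W=world(c,ok)
def top(x,y,r,lo,hi,h):
    k=(np.hypot(W[:,0]-x,W[:,1]-y)<r)&(W[:,2]>lo)&(W[:,2]<hi); return k.sum(),rect(atz(c,np.c_[u,v][k],h))
print("handle",top(.46,-.043,.08,.143,.16,.15)); print("blue",top(.65,-.25,.1,.059,.069,.064)); print("red",top(.65,.265,.1,.059,.069,.064))
for e in robot.cut_out("pad",c)[:3]: print("pad",rect(world(c,e["region"])))
print(robot.read_clock()); save(c,"top4.png",(180,90,440,290),3)
E
```

```text
0.0
handle (np.int64(409), array([ 4.597000e-01, -4.080000e-02,  3.230180e+01,  4.170450e+01,
        1.646001e+02]))
blue (np.int64(2975), array([  0.6476,  -0.249 , 103.0111, 131.2073, 159.198 ]))
red (np.int64(2984), array([  0.6481,   0.2723, 103.2043, 131.5898,  27.612 ]))
pad [ 4.626000e-01 -4.300000e-02  1.121682e+02  1.403553e+02  1.545983e+02]
pad [  0.4399  -0.3946  85.8681 106.4234 171.292 ]
pad [  0.3416   0.1693  84.4247 107.3061 150.7277]
24.0
```

View pics/top4.png

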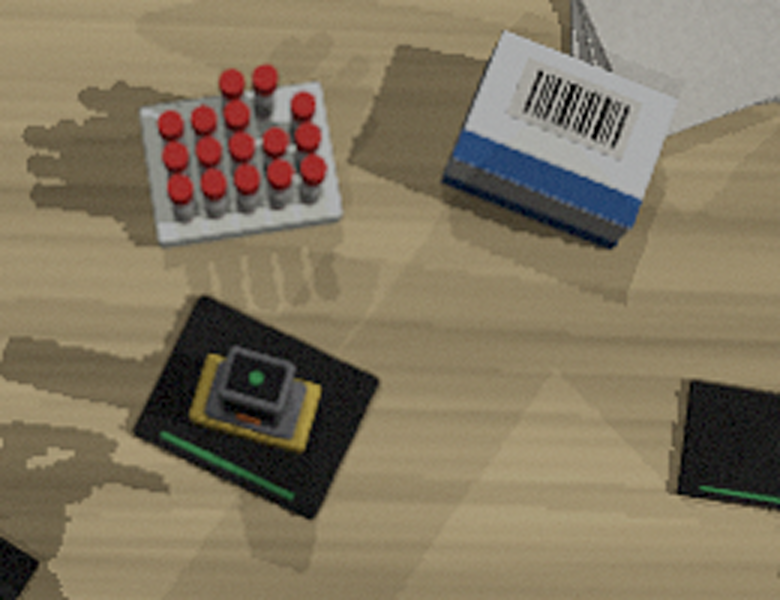

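The scanner stands upright and released at (256,400) in the crop, about 4 mm from the pad's middle. Both cartons are where they were, to within 1 mm.

```bash
python3 -c "
from plant import robot
print(robot.finish_job())"
```

```text
the job is handed in; nothing more can be done
None
```

I scanned the blue carton's barcode and stood the scanner back on its pad, about 4 mm from the middle; neither carton moved measurably, and I handed the job in at about 24 s (no verdict was returned).

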